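# Fish the dropped nut out from under the bench rack

### The job

A steel hex nut has rolled under the low wire rack on the bench, where fingers cannot go. Take the flat probe by its wooden handle, reach under the rack with it and drag the nut out with its hooked end until the nut lies flat on the open bench, a finger's breadth or more clear of the rack; do not touch the nut with the fingers. Then leave the probe lying flat on the bench, wholly out from under the rack, and do not disturb the things that stand on and around the rack.

Things in the scene. Friction and masses are not known exactly. Their poses are not given: they have to be found in the camera images.
- rack: Low wire rack fixed to the bench, 200 mm along its x, 220 mm along y: a grid of 6 mm steel rods along y, 22 mm gaps (the nut shows between them), underside 60 mm, top 66 mm above the bench. Four 8 mm legs at x +-96, y +-107 mm; all sides open between them. Origin on the bench under its centre; its y points roughly to the robot's left, to the open bench. A jar and a carton stand on its -y end.
- nut: The dropped nut: plain steel hexagon 30 mm across the flats, 34 mm across the corners, 16 mm high, with a 20 mm opening, about 65 g, lying flat on the bench under the rack. Origin on the bench at the centre of its underside, z up.
- probe_grip (a point): Centre of the probe's wooden handle, 32 mm above the bench as it lies. The handle is 100 mm long (x), 24 wide (y), 28 high, spanning 18 to 46 mm above the bench. x points along the probe to its foot, z up. A flat aluminium bar, 16 wide, 6 thick, runs under the handle from 52 mm behind this point to the hook. Probe about 160 g, centre of mass up to 60 mm ahead of this point.
- probe_foot (a point): Centre of the foot of the probe's flat L-hook: 240 mm ahead of probe_grip along x, 28 mm to its +y side, 29 mm below it (3 mm above the bench). The foot is 72 mm long (y), 16 deep (x), 6 thick, from 8 mm on the -y side of the bar's axis to 64 mm on the +y side; at its free end a 6 mm wide lug points 14 mm back. Bar, foot and lug form a pocket 50 mm wide (y 8 to 58 mm from the axis). Same axes.
- jar: Jar standing on the rack, 52 mm across, 70 mm high; origin at the centre of its underside. Leave it alone.
- carton: Cardboard carton standing on the rack, 70 x 50 x 45 mm; origin at the centre of its underside. Leave it alone.
- parts_tray: Empty open cardboard tray on the bench beyond the work, 80 x 110 x 40 mm; origin at the centre of its underside. Leave it alone.
- spray_can: Spray can standing on the bench beyond the rack, 60 mm across, 160 mm high; origin at the centre of its underside. Leave it alone.

How it is judged:
By the outcome, as a careful person would: the job done as asked, in the order asked, and still so for the second after the job is handed in, with the robot touching nothing.
It also fails if it takes over 43 s, if anything falls off the work surface, if the arm or the gripper's body presses on something with over 40 N, if the wrist force passes 120 N, or if a joint passes its speed limit or range.

### The arm

A 7-joint arm with a two-finger parallel gripper is mounted at the origin on the work surface. World frame = base frame: x ahead of the robot, y to its left, z up, the work surface at z = 0. Lengths are in m, angles in rad, forces in N, time in s.
With the tool pointing down it reaches from about 0.4 to 0.85 m from the base axis. Payload 4.5 kg.
Tool frame: the origin (TCP) lies at the very end of the fingers, on their centre line; the grasp point (between the pads) lies 19 mm behind it (r.grip_point_offset is the distance from the TCP to the grasp point, in m); y points along the fingers, x is the direction in which the jaws open and shut, and the axes are right-handed (so a half turn about y gives the same grasp; the last joint's range is limited). The gripper opens to 88 mm and grips with 3 to 60 N. Pads are 18 mm wide; open, the fingers measure 123 mm over their backs; the gripper's body (75 mm by 187 mm) begins 45 mm behind the grasp point.
Start: joints at [-1.26, 0.689, -0.195, 1.565, 0.157, 0.902, -0.215], TCP at [0.171, 0.601, 0.239] pointing down, gripper open.
Joint ranges: [-3.01, 3.01], [-0.46, 2.08], [-1.47, 1.51], [0.13, 2.56], [-1, 4.14], [0.04, 2.09], [-2.66, 2.66]. Speed limits (rad/s): [2.57, 2.57, 3.14, 3.14, 3.14, 3.14, 3.14].

### API

Orientations are given as a unit quaternion [x, y, z, w].
In Python, from plant import get_state, snapshot, camera_params, job, r gives the robot as it stands.
- The arm moves only by the tool carry_out, never from a script. Its arguments are lists of equal length, an entry for each row: "offset": the shift along the world's x, y, z in m, a list of three; "twist": the turn about the world's z in degrees. In form: {"offset": [[tx, ty, tz], ...], "twist": [twist, ...]}. A call has 1 to 8 rows; each row shifts and turns the commanded pose from where the row before left it; what a row does not reach is not made up. A row lasts 1/8 s, in which the tool goes at most 62.5 mm and 10.7 degrees, less where a joint would pass 70% of its speed; a pose out of reach is approached as far as the arm can. A call with a gripper value outside its range is refused whole. "grip" is the finger opening in m, from 0 to 0.0881, set as the call begins (left out, the last holds). The fingers move at their own pace and stop on an object; "newtons" is the grip in N (left out, the last holds). Time passes only in rows, so rows that do not move let the fingers close. It gives the time, the measured TCP pose, the force and the opening at its end, in the units of the state.
- get_state(): the state, without advancing time (a new reading comes with each control period).
- snapshot(name): name is "scene" or "top" or "wrist"; returns the picture (400x640x3 uint8, red, green, blue); there is no depth.
- camera_params(name): a dict with "camera_matrix" (3x3 intrinsics, pixels), "eye" and "orientation" of the camera in the world. Camera axes: x right, y up, looking along -z (the intrinsics and any distortion apply to the point x, -y, -z); pixel columns grow to the right and rows downward; lengths in m; the calibration is good to about 2 mm. The wrist camera is an equidistant fisheye: a pixel r from the principal point sees the ray r / f radians off the axis. A picture is of the moment at which its call begins: read the wrist's pose just before it. camera_params takes no time and is no camera call; for the wrist camera it gives the pose at the moment of the call.
- job.finish_job(): hands the job in, once; it reports no verdict.
The state is a dict: "clock": time; "q": joint angles; "qd": joint speeds; "joint_torque": joint torques, N m; "tool_pos": TCP position; "eef_rot": TCP orientation; "contact_force": force on the tool from outside, world axes, zero at the start; "moment": the same for the moment, N m; "opening": opening from 0.0 (shut) to 1.0 (fully open).
Only numpy, scipy, OpenCV 4.12 (cv2) and the standard library are available. Lean on these libraries where they do the work, as an engineer would, in place of code of your own. Each camera call takes 0.05 s, during which the arm holds its last target. There are 200 camera calls.

## Working session

There is one attempt and no reset: what is moved stays moved. The work goes in short steps, Python scripts to look and compute and a tool call to move; the robot and the scene stay as the last step left them, time stands still between calls to the robot, and variables do not carry over. Pictures are saved under pics/ and viewed, about 8 in all and at most 12, crops included, and the job is handed in when it is done.

Besides the shell and the picture viewer there is one more tool, called after "Emit:" by a JSON object that holds its "fn" and its "kwargs", one argument or row to a line. carry_out: Moves the arm, as the interface text tells. Its arguments: {"type":"object","properties":{"offset":{"type":"array"},"twist":{"type":"array"},"grip":{"type":"number"},"newtons":{"type":"number"}},"required":["offset","twist"]}

```bash
mkdir -p pics; cat > h.py <<'E'
import numpy as np,cv2
from scipy.spatial.transform import Rotation as R
from plant import get_state,snapshot,camera_params,job,r
def shot(n,f):
    p=camera_params(n); im=snapshot(n); cv2.imwrite('pics/'+f,im[:,:,::-1]); return im,p
def ray(p,uv):
    K=np.array(p['camera_matrix']); x=(uv[0]-K[0,2])/K[0,0]; y=(uv[1]-K[1,2])/K[1,1]
    d=np.array([x,-y,-1.]); o=np.array(p['orientation'])
    M=R.from_quat(o).as_matrix() if o.size==4 else o
    return np.array(p['eye']),M@d
def plane(p,uv,z):
    e,d=ray(p,uv); return e+d*(z-e[2])/d[2]
def proj(p,X):
    K=np.array(p['camera_matrix']);o=np.array(p['orientation'])
    M=R.from_quat(o).as_matrix() if o.size==4 else o
    c=M.T@(np.array(X)-p['eye']); return K[0,0]*c[0]/-c[2]+K[0,2],K[1,1]*(-c[1])/-c[2]+K[1,2]
E
python3 - <<'E'
from h import *
for n in('top','scene'):
    im,p=shot(n,n+'1.png'); print(n,p)
s=get_state();print(s['clock'],s['tool_pos'],s['eef_rot'],s['opening'],s['contact_force'])
E
```

```text
top {'camera_matrix': array([[429.41238856,   0.        , 313.80960546],
       [  0.        , 429.41238856, 202.97263683],
       [  0.        ,   0.        ,   1.        ]]), 'eye': array([ 0.44414829, -0.00925947,  0.8788608 ]), 'orientation': array([-0.07572364,  0.07787675,  0.70594594, -0.69988676])}
scene {'camera_matrix': array([[385.06171791,   0.        , 320.56216086],
       [  0.        , 385.06171791, 200.64609715],
       [  0.        ,   0.        ,   1.        ]]), 'eye': array([0.91339079, 0.45597931, 0.58624709]), 'orientation': array([0.11345842, 0.36684038, 0.88838235, 0.25165874])}
0.1 [0.17066393 0.60067248 0.23801363] [ 0.56453899  0.42583434 -0.42669704 -0.56381778] 1.000058159136224 [ 0.32342054 -1.10675282 -0.87152779]
```

View pics/top1.png

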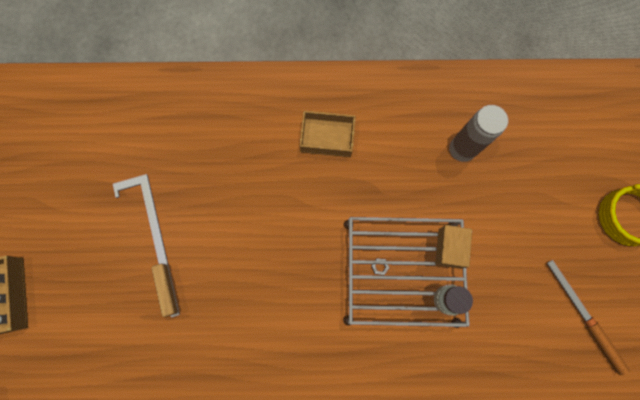

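View pics/scene1.png

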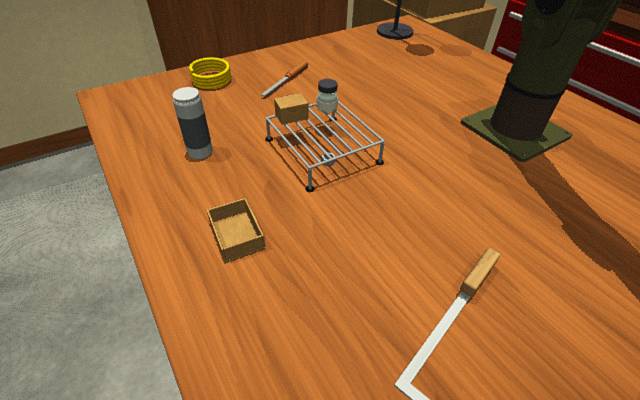

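The top view shows the probe at left (hook corner ~(147,177), lug ~(116,194), handle ~(158-175, 265-316)). The nut is at ~(380,267), the rack at ~(348-468, 218-325), the jar and carton at its right (-y) end, the tray at (328,134) and the can at (480,130).

```bash
python3 - <<'E'
from h import *
im=cv2.imread('pics/top1.png'); p=camera_params('top')
hsv=cv2.cvtColor(im,cv2.COLOR_BGR2HSV)
def P(uv,z): return np.round(plane(p,uv,z)[:2]*1000,1)
# probe metal
m=((hsv[:,:,1]<70)&(hsv[:,:,2]>120)).astype(np.uint8); m[:, :90]=0; m[:,200:]=0; m[:160]=0;m[330:]=0
ys,xs=np.nonzero(m); W=np.array([P((x,y),.006) for x,y in zip(xs,ys)])
bar=W[(ys>195)&(ys<262)]
c=bar.mean(0); d=np.linalg.svd(bar-c)[2][0]; d*=np.sign(d[0]); n=np.array([-d[1],d[0]])
print('bar',c,d,np.degrees(np.arctan2(d[1],d[0])))
a=(W-c)@d;b=(W-c)@n
print('extent along',np.percentile(a,[0,.5,99.5,100]),'lat',np.percentile(b,[0,.5,99.5,100]),'barwidth',np.percentile((bar-c)@n,[1,99]))
tip=c+d*a.max(); print('foot front end', tip, 'grip', tip-d*248, 'foot', tip-d*8+n*28)
ft=W[b>20]; 
print('foot front max a',((ft-c)@d).max())
# handle
h=((hsv[:,:,0]>10)&(hsv[:,:,0]<25)&(hsv[:,:,1]>60)&(hsv[:,:,1]<170)&(hsv[:,:,2]>110)).astype(np.uint8); h[:,:140]=0;h[:,185:]=0;h[:255]=0;h[330:]=0
cn=max(cv2.findContours(h,0,2)[0],key=cv2.contourArea); rc=cv2.minAreaRect(cn); print('handle rect',rc,[P(q,.046) for q in cv2.boxPoints(rc)], P(rc[0],.046))
# nut
k=((hsv[:,:,1]<90)&(hsv[:,:,2]>120)).astype(np.uint8)
k2=k[250:290,362:400]
for row in k2: print(''.join('#' if v else '.' for v in row))
for uv in [(350,220),(463,221),(349,322),(468,324)]: print('rackcorner',uv,P(uv,.066))
print('nut',P((380.5,267),.016))
for n_,uv,z in [('tray',(328,134),.02),('can base',(466,148),0),('can top',(490,122),.16)]: print(n_,P(uv,z))
cv2.imwrite('pics/c1.png',np.hstack([cv2.resize(im[160:330,95:200],None,fx=3,fy=3,interpolation=2)[:480],cv2.resize(im[205:335,335:480],None,fx=3.2,fy=3.2,interpolation=2)[:480].copy() if 0 else cv2.copyMakeBorder(cv2.resize(im[205:335,335:480],None,fx=3.2,fy=3.2,interpolation=2),0,64,0,0,0)]))
E
```

```text
bar [586.72833052 314.48532884] [0.95094142 0.309371  ] 18.021328153935823
extent along [-181.25145556 -179.99923383  119.72747627  120.74292214] lat [-11.71143061 -10.93674888  60.90972209  61.91442837] barwidth [-9.89562981  9.29937704]
foot front end [701.54777634 351.83968745] grip [465.7143042  275.11567935] foot [685.27785697 375.99107921]
foot front max a 120.74292213526742
handle rect ((161.55296325683594, 287.1030578613281), (64.5362548828125, 16.838857650756836), 72.25532531738281) [array([520.5, 316.5]), array([530.1, 286.3]), array([414.6, 241.5]), array([405.6, 270.9])] [466.8 278.5]
......................................
......................................
......................................
......................................
......................................
......................................
......................................
......................................
................#.....................
..............##########..............
####.........###########..............
######################################
############################
[... 595 characters left out ...]

######################################
....................................##
......................................
......................................
......................................
......................................
......................................
......................................
......................................
......................................
......................................
......................................
rackcorner (350, 220) [589.8 -81.8]
rackcorner (463, 221) [ 586. -299.]
rackcorner (349, 322) [400.7 -74.9]
rackcorner (468, 324) [ 395.2 -292.1]
nut [ 503.2 -144.5]
tray [783.9 -44.2]
can base [ 757.3 -342.4]
can top [ 749. -329.]
```

View pics/c1.png

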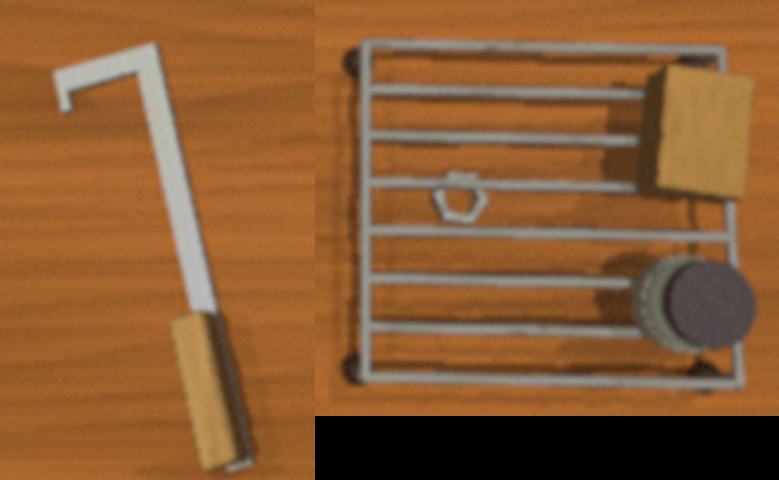

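Emit:
{"fn": "carry_out", "kwargs": {
  "offset": [
    [0.035, -0.035, 0],
    [0.035, -0.035, 0],
    [0.04, -0.04, 0],
    [0.042, -0.042, 0],
    [0.042, -0.042, 0],
    [0.042, -0.042, 0],
    [0.042, -0.042, 0],
    [0.04, -0.04, 0]
  ],
  "twist": [4.25, 4.25, 4.25, 4.25, 4.25, 4.25, 4.25, 4.15],
  "grip": 0.07
}}

```text
clock: 1.1
tool_pos: [0.49, 0.2813, 0.2385]
eef_rot: [-0.415, -0.572, 0.573, 0.415]
contact_force: [0.4, 0.7, 0.3]
opening: 0.798
```

Emit:
{"fn": "carry_out", "kwargs": {
  "offset": [
    [-0.001, 0.001, -0.04],
    [0, 0, -0.045],
    [0, 0, -0.045],
    [0, 0, -0.04],
    [0, 0, -0.03],
    [0, 0, -0.0215],
    [0, 0, 0],
    [0, 0, 0]
  ],
  "twist": [0, 0, 0, 0, 0, 0, 0, 0]
}}

```text
clock: 2.1
tool_pos: [0.4881, 0.2845, 0.0178]
eef_rot: [0.415, 0.572, -0.572, -0.415]
contact_force: [0.0, 0.6, -0.3]
opening: 0.792
```

Emit:
{"fn": "carry_out", "kwargs": {
  "offset": [
    [0, 0, 0],
    [0, 0, 0],
    [0, 0, 0],
    [0, 0, 0],
    [0, 0, 0],
    [0, 0, 0]
  ],
  "twist": [0, 0, 0, 0, 0, 0],
  "grip": 0.0,
  "newtons": 55
}}

```text
clock: 2.85
tool_pos: [0.4878, 0.2845, 0.0173]
eef_rot: [0.415, 0.572, -0.572, -0.415]
contact_force: [-0.1, 1.3, 0.9]
opening: 0.266
```

Emit:
{"fn": "carry_out", "kwargs": {
  "offset": [
    [0, 0, 0.02],
    [0, 0, 0.03],
    [0, 0, 0.03],
    [0, 0, 0],
    [0, 0, 0],
    [0, 0, 0],
    [0, 0, 0],
    [0, 0, 0]
  ],
  "twist": [0, 0, 0, -3, -6, -8, -9, -9]
}}

```text
clock: 3.85
tool_pos: [0.487, 0.2835, 0.0958]
eef_rot: [0.57, 0.418, -0.42, -0.57]
contact_force: [-0.0, -0.4, -2.2]
opening: 0.265
```

Emit:
{"fn": "carry_out", "kwargs": {
  "offset": [
    [0, 0, 0],
    [0, 0, 0],
    [0, 0, 0],
    [0, 0, 0],
    [0, 0, 0],
    [0, 0, 0],
    [0, 0, 0],
    [0, 0, 0]
  ],
  "twist": [-9, -9, -9, -9, -9, -9, -9, -6]
}}

```text
clock: 4.85
tool_pos: [0.4871, 0.2836, 0.0958]
eef_rot: [0.708, 0.023, -0.023, -0.706]
contact_force: [0.2, -0.0, -1.9]
opening: 0.271
```

Emit:
{"fn": "carry_out", "kwargs": {
  "offset": [
    [0, 0, 0],
    [0, 0, 0],
    [0, 0, 0]
  ],
  "twist": [-4, 0, 0]
}}

```text
clock: 5.22
tool_pos: [0.4875, 0.2839, 0.0966]
eef_rot: [0.707, 0.0, -0.001, -0.707]
contact_force: [0.2, 0.3, -1.5]
opening: 0.266
```

```bash
python3 - <<'E'
from h import *
im,p=shot('top','top2.png');im2,p2=shot('scene','scene2.png')
s=get_state();print(s['clock'],s['tool_pos'],R.from_quat(s['eef_rot']).as_matrix()[:,0],s['contact_force'])
cv2.imwrite('pics/s2.png',np.vstack([im[150:350,100:500],im2[180:400,200:600]])[:,:,::-1])
E
```

```text
5.325 [0.48764612 0.28407313 0.09691996] [ 9.99999355e-01  1.11285298e-03 -2.28021073e-04] [-0.16749875  1.14286254 -0.9130504 ]
```

View pics/s2.png

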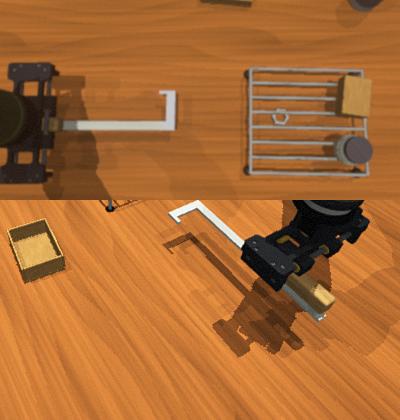

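The probe is held level-looking at height, hook pointing to -y with foot toward +x (top crop: foot at ~(170,90-130)). The nut is at (280,117), undisturbed. Next I measure the foot position and droop across the two views.

```bash
python3 - <<'E'
from h import *
def mask(im,box):
    h=cv2.cvtColor(im,cv2.COLOR_BGR2HSV); m=((h[:,:,1]<80)&(h[:,:,2]>125)).astype(np.uint8)
    q=np.zeros_like(m); x0,y0,x1,y1=box; q[y0:y1,x0:x1]=m[y0:y1,x0:x1]
    return max(cv2.findContours(q,0,2)[0],key=cv2.contourArea)[:,0]
ct=mask(cv2.imread('pics/top2.png'),(165,225,300,300)); cs=mask(cv2.imread('pics/scene2.png'),(340,160,460,260))
T=camera_params('top');S=camera_params('scene')
ext=lambda c,v:c[np.argmax(c@np.array(v))]
print('top',[ext(ct,v) for v in((1,-1),(1,1),(-1,-1.))])
print('scene',cv2.approxPolyDP(cs.reshape(-1,1,2),3,True)[:,0].tolist())
print('top poly',cv2.approxPolyDP(ct.reshape(-1,1,2),3,True)[:,0].tolist())
tcp=np.array([.4876,.284,.097]); 
for nm,l in dict(freefront=(223,64),axisfront=(223,-8),lugtip=(193,64),lugin=(193,58)).items():
    # probe x=-y world, probe y=+x world
    for z in(.070,.0855):
        X=[tcp[0]+l[1]/1e3,tcp[1]-l[0]/1e3,z]; print(nm,z,np.round(X,3),np.round(proj(T,X),1),np.round(proj(S,X),1))
E
```

```text
top [array([275, 241], dtype=int32), array([273, 280], dtype=int32), array([178, 270], dtype=int32)]
scene [[369, 192], [379, 202], [378, 195], [396, 187], [437, 225], [443, 224], [398, 180]]
top poly [[275, 241], [259, 241], [266, 245], [264, 271], [178, 270], [176, 277], [273, 280]]
freefront 0.07 [0.552 0.061 0.07 ] [275.3 240.1] [366.7 198.4]
freefront 0.0855 [0.552 0.061 0.086] [274.6 239. ] [367.5 192.5]
axisfront 0.07 [0.48  0.061 0.07 ] [274.9 278.7] [395.6 185.3]
axisfront 0.0855 [0.48  0.061 0.086] [274.1 278.4] [396.9 179.5]
lugtip 0.07 [0.552 0.091 0.07 ] [259.4 240.3] [376.3 208. ]
lugtip 0.0855 [0.552 0.091 0.086] [258.4 239.2] [377.3 202.2]
lugin 0.07 [0.546 0.091 0.07 ] [259.4 243.4] [378.8 206.8]
lugin 0.0855 [0.546 0.091 0.086] [258.4 242.4] [379.9 201. ]
```

Emit:
{"fn": "carry_out", "kwargs": {
  "offset": [
    [-0.014, 0, -0.025],
    [0, 0, -0.025],
    [0, -0.02, 0],
    [0, -0.03, 0],
    [0, -0.03, 0],
    [0, -0.03, 0],
    [0, 0, 0],
    [0, 0, 0]
  ],
  "twist": [0, 0, 0, 0, 0, 0, 0, 0]
}}

```text
clock: 6.32
tool_pos: [0.4745, 0.1743, 0.048]
eef_rot: [-0.707, -0.001, -0.0, 0.707]
contact_force: [0.4, 0.1, -1.0]
opening: 0.268
```

Emit:
{"fn": "carry_out", "kwargs": {
  "offset": [
    [-0.001, -0.02, 0],
    [0, -0.03, 0],
    [0, -0.03, 0],
    [0, -0.03, 0],
    [0, -0.02, 0],
    [0, -0.011, 0],
    [0, 0, 0],
    [0, 0, 0]
  ],
  "twist": [0, 0, 0, 0, 0, 0, 0, 0]
}}

```text
clock: 7.32
tool_pos: [0.473, 0.0347, 0.0473]
eef_rot: [-0.707, -0.001, 0.001, 0.707]
contact_force: [-0.1, -0.1, -1.9]
opening: 0.271
```

```bash
python3 - <<'E'
from h import *
im,p=shot('top','top3.png');im2,p2=shot('scene','scene3.png')
s=get_state();print(s['clock'],s['tool_pos'],s['contact_force'])
a=cv2.resize(im[205:335,300:480],None,fx=3,fy=3,interpolation=2);b=cv2.resize(im2[70:200,250:430],None,fx=3,fy=3,interpolation=2)
cv2.imwrite('pics/s3.png',cv2.resize(np.hstack([a,b]),(800,289))[:,:,::-1])
E
```

```text
7.425 [0.47293226 0.03454924 0.04724644] [ 0.68923296 -0.8402889  -1.84608267]
```

View pics/s3.png

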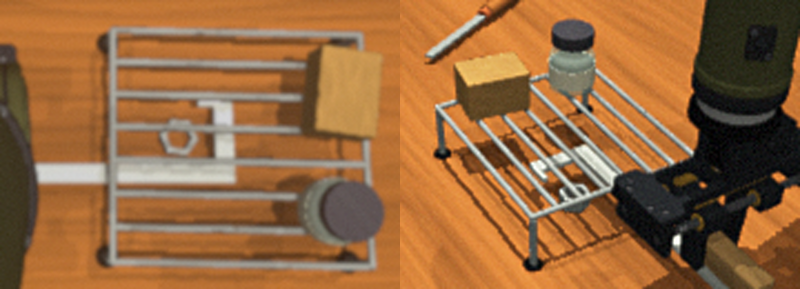

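The foot is beyond the nut, nut centred in the pocket (crop: nut (180,136), bar edge row 163, lug row 104). Nothing is touched, so I lower it and drag.

Emit:
{"fn": "carry_out", "kwargs": {
  "offset": [
    [0, 0, -0.01],
    [0, 0, -0.01],
    [0, 0, -0.006],
    [0, 0, -0.003],
    [0, 0, 0],
    [0, 0, 0]
  ],
  "twist": [0, 0, 0, 0, 0, 0]
}}

```text
clock: 8.18
tool_pos: [0.4729, 0.0332, 0.0184]
eef_rot: [-0.707, -0.0, 0.0, 0.707]
contact_force: [-0.0, 0.5, -1.1]
opening: 0.268
```

Emit:
{"fn": "carry_out", "kwargs": {
  "offset": [
    [0, 0.008, 0],
    [0, 0.01, 0],
    [0, 0.012, 0],
    [0, 0.012, 0],
    [0, 0.012, 0],
    [0, 0.012, 0],
    [0, 0.012, 0],
    [0, 0.012, 0]
  ],
  "twist": [0, 0, 0, 0, 0, 0, 0, 0]
}}

```text
clock: 9.18
tool_pos: [0.4728, 0.124, 0.0182]
eef_rot: [0.707, 0.0, -0.0, -0.707]
contact_force: [0.2, -0.7, -1.5]
opening: 0.266
```

Emit:
{"fn": "carry_out", "kwargs": {
  "offset": [
    [0, 0.012, 0],
    [0, 0.014, 0],
    [0, 0.014, 0],
    [0, 0.014, 0],
    [0, 0.014, 0],
    [0, 0.012, 0],
    [0, 0.01, 0],
    [0, 0.005, 0]
  ],
  "twist": [0, 0, 0, 0, 0, 0, 0, 0]
}}

```text
clock: 10.18
tool_pos: [0.4727, 0.219, 0.0182]
eef_rot: [-0.707, -0.0, 0.0, 0.707]
contact_force: [-0.0, -0.8, -1.4]
opening: 0.266
```

```bash
python3 - <<'E'
from h import *
im,p=shot('top','top4.png')
s=get_state();print(s['clock'],s['tool_pos'],s['contact_force'])
cv2.imwrite('pics/s4.png',cv2.resize(im[150:350,180:500],None,fx=2.4,fy=2.4)[:,:,::-1])
E
```

```text
10.225 [0.4726974  0.21952612 0.01821167] [ 0.37629273  0.27585134 -1.21711373]
```

View pics/s4.png

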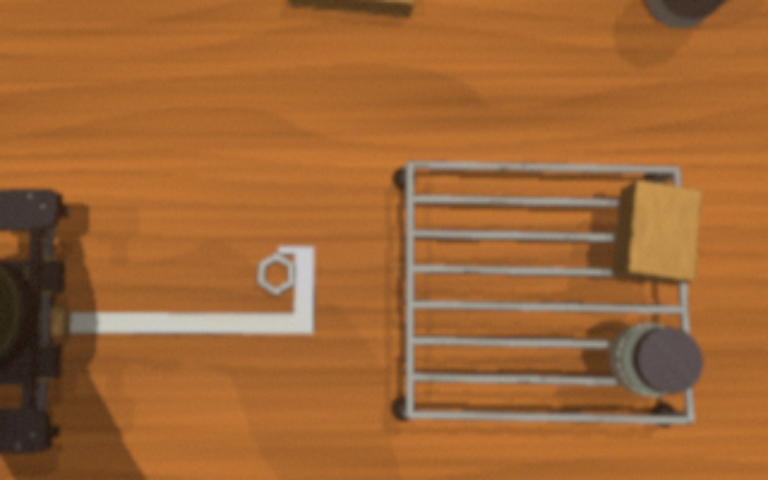

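The nut (276,273) lies flat in the pocket, well clear of the rack edge (col 405). I lower the last millimetre and release.

Emit:
{"fn": "carry_out", "kwargs": {
  "offset": [
    [0, 0, -0.001],
    [0, 0, 0],
    [0, 0, 0]
  ],
  "twist": [0, 0, 0]
}}

```text
clock: 10.6
tool_pos: [0.4729, 0.218, 0.0173]
eef_rot: [-0.707, -0.0, 0.0, 0.707]
contact_force: [0.7, 0.0, 0.0]
opening: 0.266
```

Emit:
{"fn": "carry_out", "kwargs": {
  "offset": [
    [0, 0, 0],
    [0, 0, 0],
    [0, 0, 0],
    [0, 0, 0],
    [0, 0, 0],
    [0, 0, 0]
  ],
  "twist": [0, 0, 0, 0, 0, 0],
  "grip": 0.07
}}

```text
clock: 11.35
tool_pos: [0.4728, 0.2182, 0.0172]
eef_rot: [0.707, 0.0, -0.0, -0.707]
contact_force: [0.0, -0.5, -1.1]
opening: 0.796
```

Emit:
{"fn": "carry_out", "kwargs": {
  "offset": [
    [0, 0, 0.02],
    [0, 0, 0.03],
    [0, 0, 0.04],
    [0, 0, 0.04],
    [0, 0.04, 0.03],
    [0, 0.05, 0],
    [0, 0.05, 0],
    [0, 0, 0]
  ],
  "twist": [0, 0, 0, 0, 0, 0, 0, 0]
}}

```text
clock: 12.35
tool_pos: [0.471, 0.3639, 0.1769]
eef_rot: [-0.706, -0.003, 0.003, 0.708]
contact_force: [-0.1, -0.8, -0.3]
opening: 0.795
```

```bash
python3 - <<'E'
from h import *
im,p=shot('top','top5.png');im2,p2=shot('scene','scene5.png')
s=get_state();print(s['clock'],s['tool_pos'],s['contact_force'],s['opening'])
T=camera_params('top'); a=cv2.cvtColor(im[:,:,::-1].copy(),cv2.COLOR_BGR2HSV)
m=((a[:,:,1]<80)&(a[:,:,2]>125)).astype(np.uint8); m[:,325:]=0;m[:240]=0;m[310:]=0
for c in cv2.findContours(m,0,2)[0]:
    if cv2.contourArea(c)>15:
        x,y,w,h=cv2.boundingRect(c); print(x,y,w,h,'+x.. -y end',plane(T,(x+w,y+h/2),.006)[:2],'centre',plane(T,(x+w/2,y+h/2),.016)[:2])
d=cv2.absdiff(cv2.imread('pics/top1.png'),im[:,:,::-1].copy()).max(2); print('changed px around rack items',(d[90:330,410:520]>40).sum(),'tray',(d[100:165,290:365]>40).sum())
cv2.imwrite('pics/s5.png',np.hstack([im[100:400,100:500],im2[100:400,240:640]])[:,:,::-1])
E
```

```text
12.45 [0.47234287 0.35790126 0.17693839] [-0.00906843 -0.96906263  0.01312865] 0.7909756408917377
211 253 101 37 +x.. -y end [ 0.49608406 -0.00790991] centre [0.4963646  0.09242884]
changed px around rack items 0 tray 0
```

View pics/s5.png

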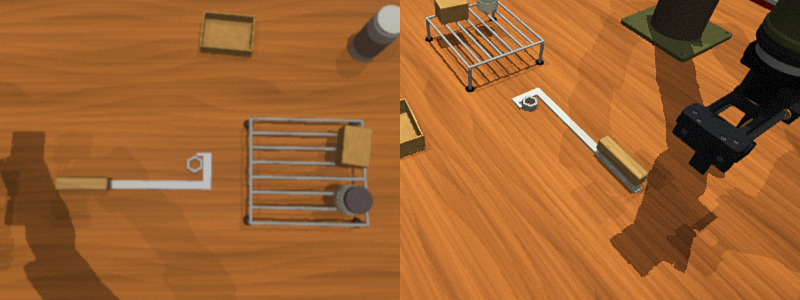

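The probe lies flat with its end at y ≈ -0.008, against the rack edge at ≈ -0.080. The nut is flat in the pocket, and the gripper is clear.

```bash
python3 -c "
from plant import job
print(job.finish_job())"
```

```text
the job is handed in; nothing more can be done
None
```

The nut is out from under the rack and lies flat on the open bench, roughly 75 mm or more clear of the rack edge. I handed the job in at about 12.5 s of the 43 s allowed.

- **What I did:** I gripped the probe by its handle and turned it to point under the rack. The hook went in about 30 mm above the bench, over the nut, and came down behind it. I then dragged the nut out in the pocket, set the probe down and backed the gripper away. The fingers never touched the nut.
- **Nut and probe:** The last pictures show the nut flat in the hook's pocket. The probe lies flat with its end about 70 mm outside the rack.
- **Other things:** In the top view, no pixels changed around the jar, carton, can or tray between the first and last pictures.
- **Forces:** Force readings at the end of each move stayed around 2 N or less.

No check failed or disagreed. I did not measure the final nut position separately, because in the image it merged with the probe. Its clearance comes from the picture and from where the probe ended up.

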